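Lower the ratchet limb rest

TASK

The grey padded limb rest on the blue stand is propped up on its ratchet. With the fingertips, press the red thumb plate of the pawl down until the pawl flips over and stays clear of the teeth, then push the padded rest down past its teeth until it lies fully home on its stop, and take the hand away. Leave the pawl flipped clear, do not raise the rest, and do not pick up or disturb anything else on the bench.

Things in the scene. Friction and masses are not known exactly. Their poses are not given: they have to be found in the camera images.
- stand: blue steel stand fixed to the bench: base plate 310 x 120 x 12 mm, upright cheek plates up to 150 mm high. Origin: centre of the base's underside. Its +x axis points along the base from the pawl end to the padded end, +z up, +y across. It carries the rest and the pawl; nothing else of it moves.
- rest_hinge (a point): the rest's hinge axis at mid-width, fixed on the stand: 105 mm above the bench, 5 mm along the stand's +x from its origin. The axis is horizontal, along the stand's y.
- rest (a joint): angle of the padded rest above level, rad: 0 = level, fully home on the rubber stop (hard stop there); starts at 0.55 to 0.85. Stiff friction hinge: it stays where it is left and does not fall by itself; with the pawl clear, about 5 to 12 N straight down at the point rest_pad moves it. With the pawl in, a tooth blocks it after at most 0.26 rad of lowering (the teeth are 0.26 rad apart; the last is passed at 0.25 rad).
- rest_pad (a point): the point to push: on the top surface of the grey pad at mid-width, 26 mm from its free end. With the rest level it lies 150 mm along the stand's +x from the hinge and 18 mm above the hinge axis; it turns with the rest about the hinge (raised rest: the free end is up). The pad is 116 mm long (58 to 174 mm from the hinge) and 88 mm wide, with a padded roll 16 mm in diameter along each long edge, standing 7 mm above the surface; 66 mm free between them.
- pawl (a joint): angle of the pawl, rad: 0 to about 0.15 = its nose lies in or on the teeth; 0.6 = flipped clear (hard stop). Tipped past about 0.4 it falls over by its own weight to 0.6 and stays; let go before 0.2, it drops back into the teeth (in between it may hang). Under 2 N on the thumb plate moves it.
- pawl_press (a point): centre of the top surface of the pawl's red thumb plate (42 mm along the stand's x, 46 mm across, 6 mm thick). It turns with the pawl about a horizontal pivot (along the stand's y) that lies 80 mm behind (-x of) the stand's origin, 139 mm above the bench; with the pawl at 0 the plate's centre is 49 mm behind the pivot and 51 mm above it (190 mm above the bench). Pressed down it sinks 36 mm and moves 19 mm away from the pivot (-x of the stand) to the hard stop at 0.6.
- foot_cast: white plaster foot model with ankle stump, 190 mm long, 150 mm high, loose bystander; origin under its ankle
- hammer: hammer lying on the table, about 280 mm long, loose bystander
- rasp: steel rasp with a wooden handle, 275 mm long, lying beside the stand on its left (+y of the stand's frame), under 26 mm high, loose bystander
- bandage_roll: upright white roll of plaster bandage, 60 mm diameter, 75 mm high, standing beside the stand (-y of the stand's frame), loose bystander; origin under its centre
- foam_block: yellow foam block 60 x 160 x 45 mm, loose bystander; origin under its centre
- glue_jar: glue jar 68 mm diameter, 90 mm high, loose bystander; origin under its centre
- mixing_bowl: green plaster mixing bowl, 120 mm diameter, 55 mm high, loose bystander; origin under its centre

How it is judged:
By the outcome, as a careful person would: the job done as asked, in the order asked, and still so for the second after the job is handed in, with the robot touching nothing.
It also fails if it takes over 43 s, if anything falls off the work surface, if the arm or the gripper's body presses on something with over 40 N, if the wrist force passes 120 N, or if a joint passes its speed limit or range.

ROBOT

A 6-joint arm with a two-finger parallel gripper is mounted at the origin on the work surface. World frame = base frame: x ahead of the robot, y to its left, z up, the work surface at z = 0. Lengths are in m, angles in rad, forces in N, time in s.
With the tool pointing down it reaches from about 0.375 to 0.925 m from the base axis. Payload 5.7 kg.
Tool frame: the origin (TCP) lies midway between the tips of the shut fingers; the grasp point (between the pads) lies 19 mm behind it; z points along the fingers, x is the direction in which the jaws open and shut, and the axes are right-handed (so a half turn about z gives the same grasp; the last joint's range is limited). The gripper opens to 88 mm and grips with 3 to 60 N. Pads are 20 mm wide; open, the fingers measure 115 mm over their backs; the gripper's body (75 mm by 178 mm) begins 61 mm behind the grasp point.
Start: joints at [-1.259, 0.359, 1.51, -0, 1.272, -0.115], TCP at [0.248, -0.546, 0.223] pointing down, gripper open.
Joint ranges: [-2.97, 2.97], [-1.01, 2.36], [0.21, 2.38], [-0.96, 4.11], [0.2, 2.71], [-2.98, 2.98]. Speed limits (rad/s): [2.39, 2.39, 3.14, 3.14, 3.14, 3.14].

INTERFACE

Orientations are given as a unit quaternion [x, y, z, w].
In Python, from bench import move_ptp, servo_line, goto_joints, move_gripper, sleep, inverse_kinematics, capture, PlanningError, close_job, spot_in, silhouettes, current_clock, current_joint_pos, current_qvel, current_joint_torque, current_position, current_orientation, current_force, current_torque, current_finger_gap gives the robot as it stands. Calls block until the motion is done:
- move_ptp(position, orientation): joint-space move of the TCP to a pose.
- servo_line(position, orientation=None, rate=0.15, contact_N=None): straight line of the TCP; orientation=None keeps the orientation; rate is the mean speed in m/s. With contact_N (N) it stops when the force on the tool has changed by that much, and returns True; else False.
- goto_joints(angles): joint-space move.
- move_gripper(opening): finger opening in m; the grip force is fixed at half the most; returns when the fingers have stopped.
- sleep(seconds).
- inverse_kinematics(position, orientation): joint angles nearest the present ones, or None.
- capture(name): name is "scene" or "top"; returns a dict with "image" (400x640x3 uint8, blue, green, red), "range_z" (400x640 float32, m along the optical axis (not along the pixel's ray), 0 where there is no reading), "intrinsics" (3x3 intrinsics, pixels), "R" (3x3) and "t" (3): a world point X has camera coordinates R X + t. Camera axes: x right, y down, z forward; pixel columns grow to the right and rows downward; lengths in m; the calibration is good to about 2 mm. A picture is of the moment at which its call begins.
A pose or a line that the arm cannot do raises PlanningError and nothing moves.
- close_job(): hands the job in, once; it reports no verdict.
Trained networks look in the newest picture that a camera, given by its name, has taken for a name from the list of things; names that differ only in an ending like _2 or _b are one class to them, and where a whole thing is asked for, a point or a joint stands for the part that bears it (a point fixed in the world has none). Each returns a list of dicts, best first, with "conf" (0 to 1); they miss things now and then, are a little off and sometimes report something else, mostly with a low value. They report only what shows in the picture. A call takes as long as a camera call.
- spot_in(camera, query): "xy" ([column, row] in pixels, amid what is visible of it).
- silhouettes(camera, query): "region" (400x640 bool, what is visible of it) and "xy" ([column, row] in pixels, amid what is visible of it).
Readings, each from a call of its own:
- current_clock(): time.
- current_joint_pos(): joint angles.
- current_qvel(): joint speeds.
- current_joint_torque(): joint torques, N m.
- current_position(): TCP position.
- current_orientation(): TCP orientation.
- current_force(): force on the tool from outside, world axes, zero at the start.
- current_torque(): the same for the moment, N m.
- current_finger_gap(): finger opening in m.
Only numpy, scipy, OpenCV 4.12 (cv2) and the standard library are available. Lean on these libraries where they do the work, as an engineer would, in place of code of your own. Each camera call takes 0.05 s, during which the arm holds its last target. There are 200 camera calls.

## Working session

There is one attempt and no reset: what is moved stays moved. The work goes in short steps, each a Python script; the robot and the scene stay as the last script left them, time stands still between calls to the robot, and variables do not carry over. Pictures are saved under pics/ and viewed, about 8 in all and at most 12, crops included, and the job is handed in when it is done.

```bash
mkdir -p pics; ls; cat > h.py <<'E'
import numpy as np, cv2
from bench import *
def cloud(c,mask=None):
    z=c["range_z"]; m=z>0
    if mask is not None: m&=mask
    v,u=np.nonzero(m); K=c["intrinsics"]
    p=np.stack([(u-K[0,2])/K[0,0],(v-K[1,2])/K[1,1],np.ones(len(u))],1)*z[v,u][:,None]
    return (p-c["t"])@c["R"]   # R^T (p-t)
def proj(c,X):
    p=c["R"]@np.asarray(X)+c["t"]; q=c["intrinsics"]@p; return q[:2]/q[2]
E
python3 - <<'E'
from h import *
ims=[]
for n in ("scene","top"):
    c=capture(n); cv2.imwrite(f"pics/{n}0.png",c["image"]); 
    for q in ("stand","rest","pawl","pawl_press","rest_pad","bandage_roll","foot_cast","glue_jar","rasp","foam_block","mixing_bowl","hammer"):
        s=silhouettes(n,q)
        if s:
            P=cloud(c,s[0]["region"]); print(n,q,round(s[0]["conf"],2),np.round(s[0]["xy"]),len(P),np.round(np.median(P,0),3),np.round(np.percentile(P,2,axis=0),3),np.round(np.percentile(P,98,axis=0),3))
        else: print(n,q,None)
print(current_clock())
E
```

```text
pics
scene stand 0.84 [322. 209.] 5660 [0.57  0.016 0.07 ] [ 0.438 -0.05   0.004] [0.722 0.089 0.226]
scene rest 0.72 [312. 173.] 1673 [0.512 0.027 0.181] [ 0.454 -0.006  0.087] [0.602 0.089 0.232]
scene pawl 0.87 [352. 199.] 415 [0.657 0.007 0.167] [ 0.52  -0.028 -0.001] [0.727 0.232 0.183]
scene pawl_press 0.77 [351. 198.] 402 [0.661 0.007 0.169] [ 0.573 -0.029  0.138] [0.727 0.029 0.183]
scene rest_pad 0.77 [311. 167.] 1626 [0.511 0.027 0.182] [ 0.451 -0.006  0.096] [0.6   0.087 0.232]
scene bandage_roll 0.69 [367. 213.] 316 [0.664 0.119 0.035] [ 0.637  0.111 -0.001] [0.678 0.15  0.07 ]
scene foot_cast None
scene glue_jar 0.96 [305. 312.] 1221 [ 0.72  -0.324  0.064] [ 0.685 -0.341  0.005] [ 0.743 -0.284  0.09 ]
scene rasp 0.67 [295. 239.] 645 [ 0.533 -0.084  0.013] [ 0.386 -0.116 -0.002] [ 0.643 -0.039  0.023]
scene foam_block 0.78 [382. 267.] 1475 [ 0.794 -0.074  0.042] [ 0.756 -0.134 -0.002] [0.823 0.023 0.045]
scene mixing_bowl 0.94 [409. 202.] 842 [0.746 0.257 0.034] [0.698 0.174 0.002] [0.801 0.288 0.054]
scene hammer 0.83 [225. 348.] 1830 [ 0.606 -0.468  0.021] [ 0.44  -0.49
[... 518 characters left out ...]
age_roll 0.72 [281. 177.] 281 [0.645 0.138 0.073] [ 0.618  0.111 -0.002] [0.675 0.176 0.081]
top foot_cast 0.82 [180. 187.] 1462 [0.618 0.471 0.051] [ 0.546  0.431 -0.002] [0.737 0.527 0.154]
top glue_jar 0.69 [408. 158.] 391 [ 0.704 -0.303  0.085] [ 0.675 -0.337 -0.004] [ 0.748 -0.276  0.097]
top rasp 0.71 [343. 219.] 479 [ 0.499 -0.074  0.016] [ 0.384 -0.111  0.003] [ 0.632 -0.04   0.028]
top foam_block 0.87 [336. 137.] 797 [ 0.785 -0.056  0.043] [ 0.755 -0.13   0.023] [0.817 0.02  0.051]
top mixing_bowl 0.64 [253. 149.] 904 [0.756 0.233 0.022] [ 0.697  0.175 -0.   ] [0.805 0.282 0.058]
top hammer 0.95 [450. 194.] 572 [ 0.581 -0.465  0.022] [ 0.441 -0.489  0.011] [ 0.68  -0.414  0.032]
1.3
```

```bash
python3 - <<'E'
from h import *
from scipy.optimize import least_squares
C={}
S=[];R=[];T=[]
for n in ("scene","top"):
    c=capture(n); C[n]=c
    m=silhouettes(n,"stand")[0]["region"]|silhouettes(n,"rest")[0]["region"]
    P=cloud(c,m); S.append(P)
    r=silhouettes(n,"rest_pad")[0]["region"]; R.append(cloud(c,cv2.erode(r.astype(np.uint8),np.ones((3,3)))>0))
    # red plate by colour
    im=c["image"].astype(int); red=(im[...,2]>110)&(im[...,1]<70)&(im[...,0]<70)
    p=silhouettes(n,"pawl_press")[0]["region"]; Q=cloud(c,red&p); Q=Q[(Q[:,2]>.15)]; T.append(Q)
    print(n,"red",len(Q),Q.mean(0).round(4),np.percentile(Q,3,axis=0).round(3),np.percentile(Q,97,axis=0).round(3))
    B=P[(P[:,2]>0.005)&(P[:,2]<.02)]; rr=cv2.minAreaRect((B[:,:2]*1000).astype(np.float32)); print("base",len(B),rr)
B=np.vstack(S); B=B[(B[:,2]>0.006)&(B[:,2]<.019)]
rr=cv2.minAreaRect((B[:,:2]*1000).astype(np.float32)); print("base both",rr, cv2.boxPoints(rr))
for r in R:
    r=r[r[:,2]>.12]; m=r.mean(0); 
    for _ in range(4):
        u,s,v=np.linalg.svd(r-m,full_matrices=False); d=(r-m)@v[2]; k=abs(d)<max(.004,1.5*d.std()); r=r[k]; m=r.mean(0)
    nn=v[2]*np.sign(v[2][2]); print("pad plane",len(r),m.round(4),nn.round(3),"tilt",np.arccos(nn[2]),"yaw of lean",np.arctan2(nn[1],nn[0]))
t=np.vstack(T); u,s,v=np.linalg.svd(t-t.mean(0),full_matrices=False); print("plate n",v[2],s)
a=cv2.resize(C["scene"]["image"][110:290,230:470],None,fx=3,fy=3); cv2.imwrite("pics/a.png",a)
b=cv2.resize(C["top"]["image"][100:300,220:480],None,fx=3,fy=3); cv2.imwrite("pics/b.png",b)
E
```

```text
scene red 131 [ 0.7083 -0.0091  0.1801] [ 0.687 -0.027  0.177] [0.727 0.012 0.183]
base 1818 ((575.0984497070312, 27.629249572753906), (124.18638610839844, 311.86419677734375), 76.4688491821289)
top red 158 [ 0.7042 -0.0062  0.1808] [ 0.686 -0.026  0.173] [0.723 0.014 0.188]
base 1193 ((574.322265625, 23.130172729492188), (121.8114242553711, 313.0189208984375), 76.50991821289062)
base both ((574.8475952148438, 24.849594116210938), (124.65852355957031, 312.4039611816406), 76.18523406982422) [[408.2809      1.6218376]
 [711.6478    -72.97514  ]
 [741.4143     48.07735  ]
 [438.04736   122.67433  ]]
pad plane 861 [0.5006 0.042  0.1934] [ 0.663 -0.147  0.734] tilt 0.747126511935335 yaw of lean -0.21769275919602576
pad plane 560 [0.4935 0.0437 0.2012] [ 0.658 -0.15   0.738] tilt 0.7411049695691294 yaw of lean -0.22343094767233382
plate n [-0.11070656  0.01725159  0.9937034 ] [0.20875575 0.19680583 0.04788095]
```

View pics/a.png

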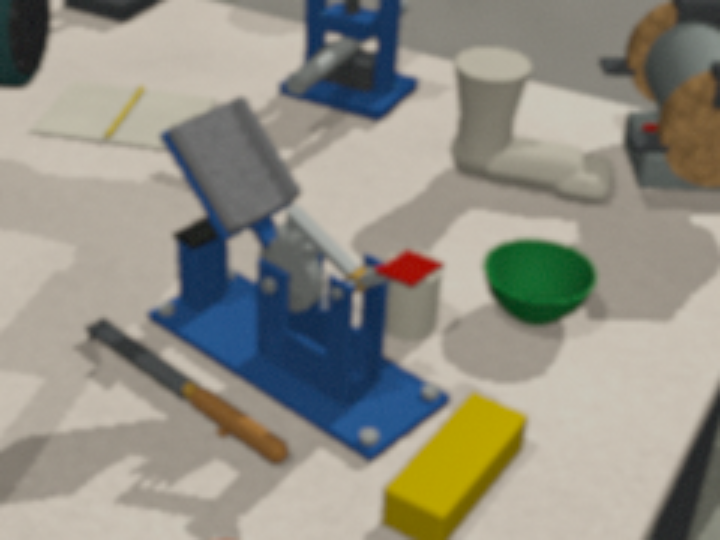

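View pics/b.png

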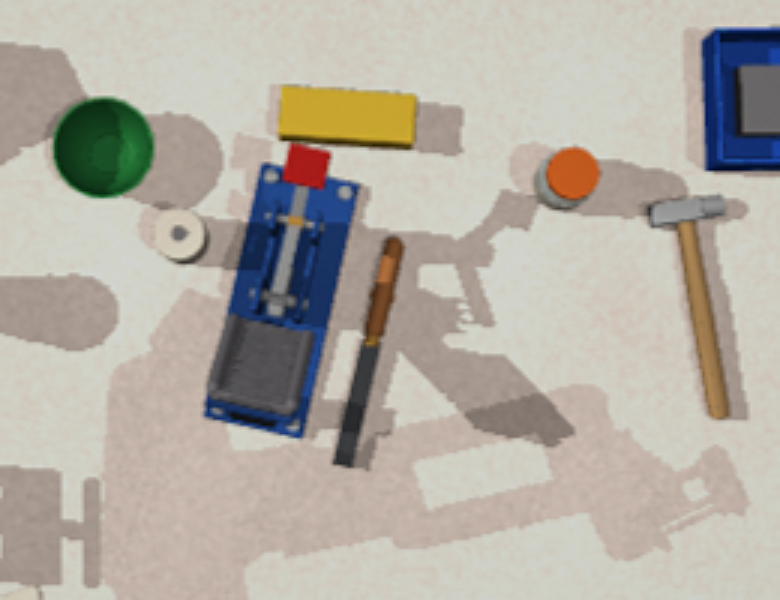

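```bash
cat >> h.py <<'E'
from scipy.spatial.transform import Rotation as Ro
yaw=np.pi-.235; O=np.array([.5748,.0247,0])
X=np.array([np.cos(yaw),np.sin(yaw),0]); Y=np.array([-X[1],X[0],0]); Z=np.array([0,0,1.])
W=lambda x,z,y=0: O+x*X+y*Y+z*Z
def quat():
    best=None
    for s in (1,-1):
        q=Ro.from_matrix(np.stack([s*Y,np.cross(-Z,s*Y),-Z],1)).as_quat()
        j=inverse_kinematics(W(-.134,.26),q)
        if j is not None and (best is None or abs(j[5])<best[0]): best=(abs(j[5]),q)
    return best[1]
def plate(th): c,s=np.cos(th),np.sin(th); return -.08-.049*c-.051*s, .139+.051*c-.049*s
E
python3 - <<'E'
from h import *
q=quat(); print(q)
move_gripper(0)
move_ptp(W(-.140,.27),q); print(current_clock(),current_position(),current_joint_pos())
x,z=plate(.15)
print("contact",servo_line(W(x-.004,z-.008),rate=.06,contact_N=1.5),current_position(),W(x-.004,z),current_force())
for th in (.3,.4,.5,.58,.64):
    x,z=plate(th)
    hit=servo_line(W(x-.006-.006*th/.6,z+.002),rate=.05,contact_N=15)
    print(th,hit,current_position(),current_force())
    if hit: break
c=capture("scene"); cv2.imwrite("pics/c.png",cv2.resize(c["image"][60:290,230:470],None,fx=2.5,fy=2.5)); print(current_clock())
E
```

```text
[ 0.78512514  0.61933715 -0.          0.        ]
5.6667 [ 0.71082248 -0.00904191  0.26995158] [-1.09608387e-01  4.89326185e-01  1.18067185e+00 -3.46418803e-04
  1.47171581e+00 -1.44379278e+00]
contact False [ 0.71126626 -0.00791455  0.17453434] [ 0.71102118 -0.00791458  0.18210486] [-0.16887385 -0.23258294 -0.05037388]
0.3 False [ 0.72206188 -0.01060844  0.17528832] [-0.15682259 -0.78348398 -0.56761917]
0.4 False [ 0.72519537 -0.01137085  0.16812145] [-1.25339749  0.3390961   0.55506331]
0.5 False [ 0.72865963 -0.01221596  0.16167837] [-0.51144509 -0.59879845  0.79908951]
0.58 False [ 0.73091424 -0.01272414  0.1563122 ] [-0.26283059 -0.20432846  1.24454341]
0.64 False [ 0.73243795 -0.01305907  0.15232434] [-1.05123325  0.56223542  0.15355566]
8.95
```

View pics/c.png

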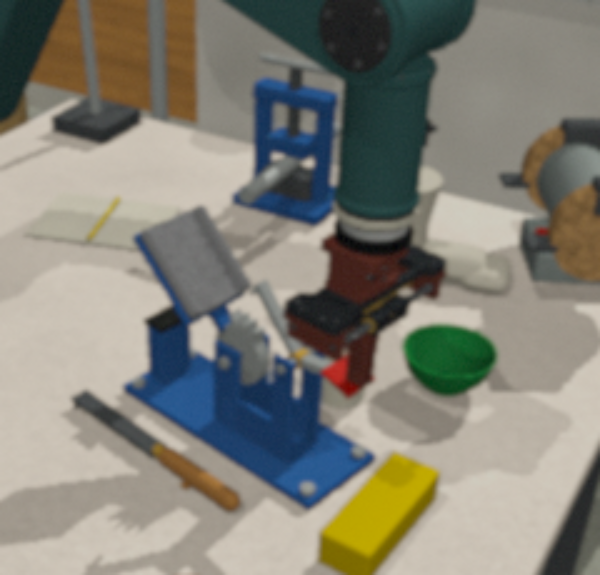

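The pawl is tipping: the red plate at about (345,375) is tilted under the fingertips and the nose is up. I'll press on to the stop, retreat and check.

```bash
python3 - <<'E'
from h import *
p=current_position()
print(servo_line(p-.015*Z,rate=.04,contact_N=6),current_position(),current_force())
p=current_position()
servo_line(p-.02*X+.03*Z*0+.012*Z,rate=.1)
servo_line(p-.02*X+.12*Z,rate=.2)
for n in ("scene","top"):
    c=capture(n); s=silhouettes(n,"pawl_press"); im=c["image"].astype(int)
    red=(im[...,2]>90)&(im[...,1]<60)&(im[...,0]<60)
    if s:
        Q=cloud(c,red&(cv2.dilate(s[0]["region"].astype(np.uint8),np.ones((5,5)))>0)); Q=Q[Q[:,2]>.1]; 
        u,_,v=np.linalg.svd(Q-Q.mean(0),full_matrices=False); print(n,s[0]["conf"],len(Q),Q.mean(0),v[2])
    if n=="scene": cv2.imwrite("pics/d.png",cv2.resize(c["image"][60:290,230:470],None,fx=2.5,fy=2.5))
print(W(*plate(.6)),current_clock())
E
```

```text
True [ 0.73269667 -0.01302952  0.15137042] [-0.16991896  0.02334109  6.50182675]
scene 0.82 156 [ 0.7200901  -0.01027018  0.15026903] [-0.34370862  0.07373641 -0.93617697]<stdin>:12: RuntimeWarning: Mean of empty slice.
  ret = um.true_divide(
Traceback (most recent call last):
IndexError: index 2 is out of bounds for axis 0 with size 0
```

View pics/d.png

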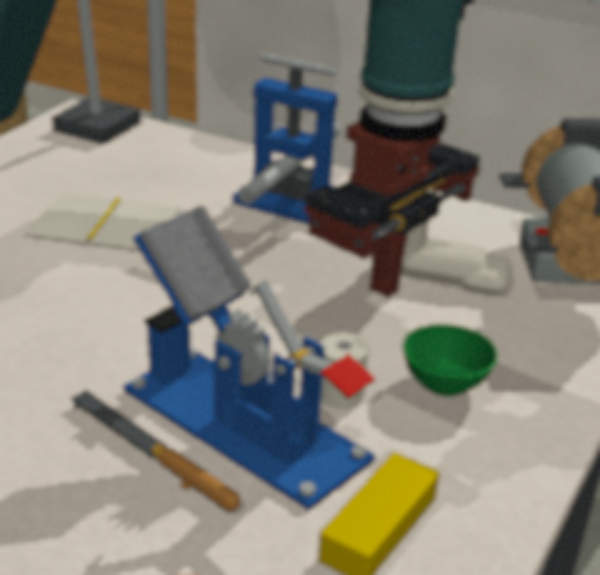

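The pawl lies flipped: plate at z≈0.150 (expected 0.153 at 0.6 rad), red plate at (348,378) with the hand clear. Next I push the rest down.

```bash
python3 - <<'E'
from h import *
def pad(a): c,s=np.cos(a),np.sin(a); return .005+.150*c-.018*s, .105+.150*s+.018*c
q=current_orientation()
servo_line(W(-.16,.33),rate=.25)
x,z=pad(.745); servo_line(W(x-.008,.33),rate=.25); 
print("touch",servo_line(W(x-.008,z-.015),rate=.08,contact_N=3),current_position()[2],z,current_clock())
z0=current_position()[2]; ok=True
for a in np.arange(.68,.03,-.08):
    x,z=pad(a)
    if z>z0-.004: continue
    if servo_line(W(x-.011*a/.7,z),rate=.06,contact_N=30): print("hit",a); ok=False
    print(round(a,2),current_position().round(4),current_force().round(1))
    if not ok: break
if ok:
    x,z=pad(0); print("stop",servo_line(W(x,z-.012),rate=.03,contact_N=25),current_position(),z,current_force())
c=capture("scene"); cv2.imwrite("pics/e.png",cv2.resize(c["image"][60:290,230:470],None,fx=2.5,fy=2.5)); print(current_clock())
E
```

```text
touch True 0.22089183727464548 0.21992735381122136 13.2333
0.68 [0.479  0.0478 0.2138] [ 2.9 -0.3  2.7]
0.6 [0.4703 0.0499 0.2051] [ 3.8 -0.9  0.5]
0.52 [0.4617 0.052  0.1957] [ 5.  -0.7  2.4]
0.44 [0.4537 0.0539 0.1857] [ 4.7 -1.2  2.8]
0.36 [0.446  0.0557 0.175 ] [ 4.2 -1.4  3.5]
0.28 [0.439  0.0573 0.1638] [ 5.3 -0.3  2.9]
0.2 [0.433  0.0586 0.1523] [ 2.8 -0.5  2.7]
0.12 [0.428  0.0597 0.1406] [ 2.6 -0.   1.3]
0.04 [0.424  0.0606 0.1286] [-0.   0.3  0. ]
stop True [0.42337592 0.06073671 0.12308616] 0.123 [-2.47839070e+00  1.01881644e-02  1.25211163e+01]
16.85
```

View pics/e.png

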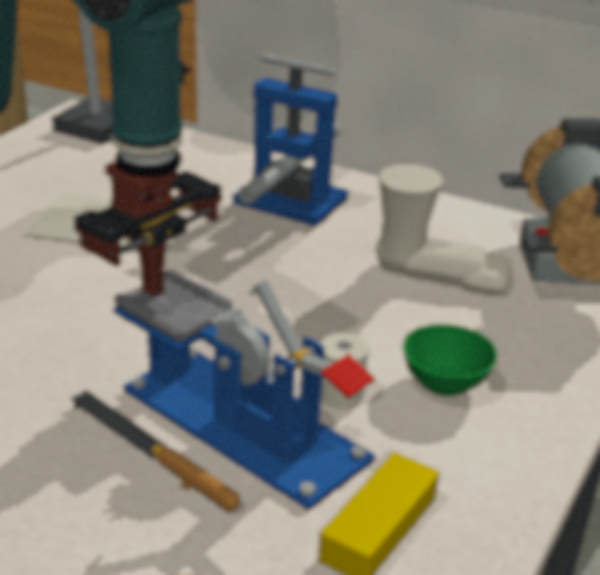

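The rest is level under the fingertips (pad at 175,305), and the pawl is still flipped. I'll lift off and verify.

```bash
python3 - <<'E'
from h import *
p=current_position(); servo_line(p+.03*Z,rate=.08); servo_line(p+.2*Z,rate=.2)
move_ptp([.35,-.3,.35],current_orientation()); sleep(.3)
for n in ("scene","top"):
    c=capture(n)
    for q in ("rest_pad","pawl_press","bandage_roll","rasp"):
        s=silhouettes(n,q)
        if not s: print(n,q,None); continue
        Q=cloud(c,cv2.erode(s[0]["region"].astype(np.uint8),np.ones((3,3)))>0)
        if q=="rest_pad":
            L=(Q-O); sx=L@X; sy=L@Y; k=(abs(sy)<.03)&(sx>.07)&(sx<.175)&(Q[:,2]>.09)
            print(n,"pad angle",np.arctan(np.polyfit(sx[k],Q[k,2],1)[0]),"z at pad pt",np.polyval(np.polyfit(sx[k],Q[k,2],1),.155),k.sum())
        else: print(n,q,round(s[0]["conf"],2),np.median(Q,0).round(3))
    if n=="scene": cv2.imwrite("pics/f.png",cv2.resize(c["image"][60:290,230:470],None,fx=2.5,fy=2.5))
print(current_clock(),current_force())
E
```

```text
scene rest_pad None
scene pawl_press 0.61 [0.687 0.002 0.152]
scene bandage_roll 0.67 [0.65  0.138 0.072]
scene rasp 0.63 [ 0.528 -0.082  0.014]
top pad angle 0.003634739883698522 z at pad pt 0.12174587122564041 579
top pawl_press 0.57 [ 0.705 -0.003  0.153]
top bandage_roll 0.65 [0.644 0.136 0.073]
top rasp 0.58 [ 0.527 -0.081  0.018]
20.5667 [ 0.21115098 -0.21749609 -0.97925234]
```

View pics/f.png

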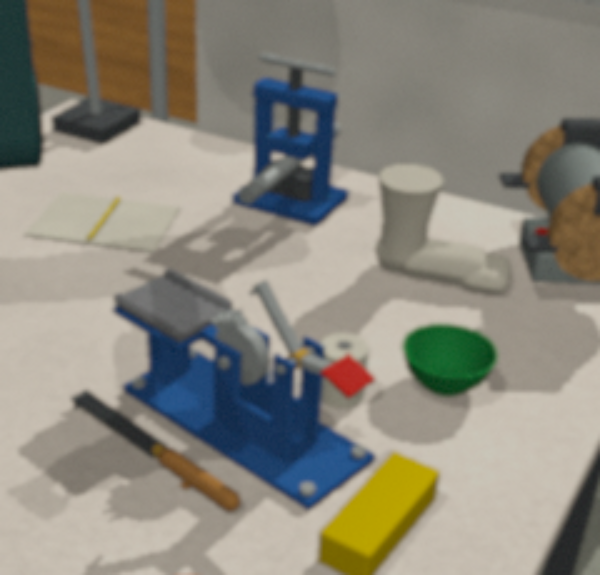

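With the hand away, the pad is level at (175,305), the pawl is still flipped at (348,378), and the bystanders in view sit where they were.

```bash
python3 -c "
from bench import *
close_job()"
```

```text
the job is handed in; nothing more can be done
```

The job is done and handed in at about 21 s on the robot's clock. I pressed the pawl's thumb plate down to its hard stop and it stayed flipped. Then I pushed the rest from about 0.745 rad down onto its stop and took the hand away.

- **Rest:** the fingertip push was stopped by its 25 N contact limit at z = 0.1231 m, where 0.123 m is nominal. After I lifted off, the top camera gave a pad angle of 0.004 rad and a height of 0.122 m at the push point.
- **Pawl:** the plate still reads z of about 0.153 m, which is where it should be at 0.6 rad.
- **Other things on the bench:** the bandage roll and rasp were re-measured. The roll was within 2 mm in the top view. The rasp's centre shifted up to 28 mm there (5 mm in the scene view), which I put down to masking because it looks unmoved in the pictures. The foot cast, bowl and foam block also look unmoved. The hammer and glue jar were not checked again, but the arm never came near their height.
- **Checks that failed:** the network did not find the pad in the last scene picture. In the top view just after the press, no red plate pixels were found. In each case the other camera and the pictures covered it.

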